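# Close and clip the sample case

## Robot

A 6-joint arm with a two-finger parallel gripper is mounted at the origin on the work surface. World frame = base frame: x ahead of the robot, y to its left, z up, the work surface at z = 0. Lengths are in m, angles in rad, forces in N, time in s.
With the tool pointing down it reaches from about 0.25 to 0.8 m from the base axis. Payload 8.5 kg.
Tool frame: the origin (TCP) lies at the very end of the fingers, on their centre line; the grasp point (between the pads) lies 19 mm behind it (arm.grip_point_offset is the distance from the TCP to the grasp point, in m); z points along the fingers, y is the line along which they close (so a half turn about z gives the same grasp; the last joint's range is limited). The gripper opens to 85 mm and grips with 20 to 120 N. Pads are 22 mm wide; open, the fingers measure 114 mm over their backs; the gripper's body (76 mm by 85 mm) begins 54 mm behind the grasp point. The pads swing forward as they close: fully open they stand 13 mm farther back than shut.
Start: joints at [1.348, 0.238, -0.013, 1.319, 0, 1.571], TCP at [0.116, 0.512, 0.195] pointing down, gripper open.
Joint ranges: [-2.66, 2.66], [-1.03, 1.9], [-1.14, 1.46], [-1.82, 2.27], [-1.45, 1.34], [-3.14, 3.14]. Speed limits (rad/s): [2.22, 2.22, 2.79, 3.14, 3.14, 3.14].

## Interface

Orientations are given as a 3x3 rotation matrix whose columns are the frame's x, y, z axes.
In Python, from rig import sensors, camera, arm, models gives the robot as it stands.
- The arm moves only by the shell command python3 -m inch 'ROWS'. ROWS is JSON, one flat list of numbers, 5 for each row, row after row: the shift along the tool's x, y, z in mm, then the turn about the tool's z in rad, then the closure, from -1 (fully open) to 1 (shut), so that 0 is half open. In form: [tx, ty, tz, yaw, fingers, tx, ty, tz, yaw, fingers, ...]. A call has 1 to 8 rows; each row is the pose to reach, as a shift and turn from the pose commanded when the call began, along the tool's axes at that moment; what a row does not reach only later rows make up. A row lasts 1/12 s, in which the tool goes at most 41.7 mm and 7.16 degrees, less where a joint would pass 70% of its speed; a pose out of reach is approached as far as the arm can. A call with a gripper value outside its range is refused whole. The fingers move at their own pace and stop on an object; the grip force is fixed at half the most. Time passes only in rows, so rows that repeat a pose let the fingers close. It gives the time, the measured TCP pose, the force, the opening and the grip force at its end, in the units of the state.
- sensors.get_state(): the state, without advancing time (a new reading comes with each control period).
- camera(name): name is "scene" or "top" or "wrist"; returns a dict with "color" (420x560x3 uint8, blue, green, red), "fx", "fy", "cx", "cy" (pixels), "D" ([k1, k2, p1, p2, k3] as OpenCV has them; the pictures are not rectified), "R" (3x3) and "t" (3): a world point X has camera coordinates R X + t. Camera axes: x right, y down, z forward; pixel columns grow to the right and rows downward; lengths in m; the calibration is good to about 2 mm. A picture is of the moment at which its call begins. There is no depth.
- arm.sign_off(): hands the job in; it is judged then, once.
Trained networks look in a picture, given as the dict that the camera call returned (one of the last four; its "shot" number tells which), for a name from the list of things; names that differ only in an ending like _2 or _b are one class to them, and where a whole thing is asked for, a point or a joint stands for the part that bears it (a point fixed in the world has none). Each returns a list of dicts, best first, with "p" (0 to 1); they miss things now and then, are a little off and sometimes report something else, mostly with a low value. They report only what shows in the picture. A call takes as long as a camera call. They do not tell look-alikes from the thing itself.
- models.find_in(thing, picture): "point" ([row, column] in pixels, amid what is visible of it).
- models.pinpoint(thing, picture): "point" ([row, column] in pixels: a listed point, or the origin of a listed thing).
The state is a dict: "time_s": time; "qpos": joint angles; "joint_velocities": joint speeds; "effort": joint torques, N m; "eef_pos": TCP position; "orientation": TCP orientation; "contact_force": force on the tool from outside, world axes, zero at the start; "wrist_torque": the same for the moment, N m; "opening": opening from 0.0 (shut) to 1.0 (fully open); "finger_force": force on a finger pad.
Only numpy, scipy, OpenCV 4.12 (cv2) and the standard library are available. Lean on these libraries where they do the work, as an engineer would, in place of code of your own. Each camera call takes 0.05 s, during which the arm holds its last target. There are 200 camera calls.

## Task

Roll or lay the loose vial into the groove of the open sample case, then swing the lid down gently, without slamming it, until its edge sits flush on the lower half. Only then swing the blue clip on the lid's front down until it lies flat over its catch. Leave the racks, dish, lamp, bottle and jar where they are.

Things in the scene. Friction and masses are not known exactly. Their poses are not given: they have to be found in the camera images.
- case: Lower half of an orange case, fixed to the bench. 110 mm along its x, 170 mm along y, rim 41 mm high, walls 5 mm. Origin: centre of its underside; x points from the clip side (front, towards the robot) to the hinge side, z up. Inside: dark hard foam, top 37 mm above the bench: flat ledge from x = -50 to -4 mm, groove from -4 to +24, flat from +24 to +50. Lid hinged at x = +55, z = 41 mm.
- groove (a point): Where the vial's centre belongs when seated: groove midline, case x = +10, y = 0, 30 mm above the bench; axes as the case's. The groove is 28 mm wide along x and runs along y over the 160 mm inside length (any place along it will do); yellow floor 19 mm above the bench, 18 mm below the foam top.
- vial: Closed white vial, flush blue cap: a plain cylinder 22 mm in diameter, 80 mm long, about 30 g. Origin at its centre, own y along its axis. It starts lying on the front foam ledge, roughly along the groove, centre 48 mm above the bench; it rolls freely when pushed. There it blocks the lid; seated in the groove its top is level with the rim and the lid clears it by 3 mm.
- lid (a joint): Orange lid's angle in rad: 0 shut (edge to edge on the lower half), 1.57 upright, 1.8 fully open, leaning back. Starts 1.5 to 1.75. Turns about case y at lid_hinge. Stiff hinge (0.13 N m, about 1.2 N at the edge): it stays wherever it is left, so push it all the way and press it home; it does not spring back.
- lid_hinge (a point): Middle of the lid's hinge line: case x = +55, y = 0, 41 mm above the bench. Axes: the lid's own, parallel to the case's when shut. In them the lid spans x -110 (free edge) to 0, y -85 to +85, z 0 (rim that meets the case; foam filling from z = 3) to 22 mm (flat outer face).
- lid_edge (a point): Mid point of the lid's free edge on its outer face: lid frame x = -110, y = 0, z = 22 mm. With the lid shut it is 63 mm above the bench at the front of the case.
- clip (a joint): Blue clip's angle relative to the lid in rad: 0 closed (flat on the front of the shut case, over the steel catch), 1.57 sticking straight out along the lid's -x, limit 1.6. Starts 0.9 to 1.4 and stays where it is left (0.025 N m, about 1 N at its tip). Turns about case y at clip_hinge.
- clip_hinge (a point): Middle of the clip's hinge: lid frame x = -112, y = 0, z = 16 mm; with the lid shut, case x = -57 mm, 57 mm above the bench. The clip is a plate 36 mm wide along y, 4 mm thick, reaching 30 mm from the hinge to its tip and 4 mm past the hinge the other way; closed, its outer face is at case x = -61 mm (small lip at the tip to -64).
- clip_tip (a point): Mid point of the clip's tip on its outer face; when closed it is 27 mm above the bench.
- white_rack: White tube rack with blue-capped tubes, 88 x 140 mm, 114 mm tall, to the left. Leave alone. Origin under its centre.
- orange_rack: Orange tube rack with a few tubes, 62 x 140 mm, 114 mm tall, to the right. Leave alone. Origin under its centre.
- dish: Shallow clear glass dish, 76 mm wide, 16 mm high, beside the case on its +y side. Leave alone. Origin under its centre.
- lamp: Black hand lamp lying beside the case on its -y side, 150 mm long along its x, 38 mm in diameter. Leave alone. Origin on the bench under its middle.
- bottle: Amber bottle with a red cap, 64 mm wide, 160 mm tall, far left. Leave alone. Origin under its centre.
- jar: Small jar with a blue lid, 56 mm wide, 70 mm tall, near right. Leave alone. Origin under its centre.
Not all that is in view belongs to the job. Leave any turquoise look-alike of the case alone.

How it is judged:
On the way, in this order (a step that is already met when the one before it is completed fails the run):
1. the vial lies in the groove while the lid is still open (x of vial in the frame of groove between -0.007 and 0.007 m and z of vial in the frame of groove between -0.006 and 0.004 m and angle between the y axis of vial and the y axis of groove, either way round below 0.12 rad and value of joint lid above 0.5 rad), for 0.2 s.
2. the lid is shut edge to edge over the vial while the clip is still open (x of vial in the frame of groove between -0.007 and 0.007 m and z of vial in the frame of groove between -0.006 and 0.004 m and angle between the y axis of vial and the y axis of groove, either way round below 0.12 rad and value of joint lid below 0.03 rad and value of joint clip above 0.3 rad), for 0.2 s.
At the end, for the whole second after the job is handed in: The vial rests in the groove (centre within 7 mm of the groove's midline and less than 4 mm above its seated height, along the groove within 0.12 rad), the lid is shut to under 0.03 rad (3 mm at its edge), and the clip is closed to under 0.12 rad (x of vial in the frame of groove between -0.007 and 0.007 m and z of vial in the frame of groove between -0.006 and 0.004 m and angle between the y axis of vial and the y axis of groove, either way round below 0.12 rad and value of joint lid below 0.03 rad and value of joint clip below 0.12 rad and linear speed of vial below 0.02 m/s); the robot touches nothing.
It fails at once if the lid is slammed (closing faster than 3 rad/s) (velocity of joint lid below -3 rad/s).
It fails at once if a rack, the dish, the lamp, the bottle or the jar is moved by more than 30 mm or tipped over (distance of any of white_rack, orange_rack, dish, lamp, bottle, jar from where it was at the start of the episode above 0.03 m or angle between any of white_rack, orange_rack, dish, lamp, bottle, jar's own z axis and vertical above 0.5 rad).
It also fails if it takes over 51 s, if anything falls off the work surface, if the arm or the gripper's body presses on something with over 40 N, if the wrist force passes 120 N, or if a joint passes its speed limit or range.

## Working session

There is one attempt and no reset: what is moved stays moved. The work goes in short steps, Python scripts to look and compute and a shell command to move; the robot and the scene stay as the last step left them, time stands still between calls to the robot, and variables do not carry over. Pictures are saved under pics/ and viewed, at most 10 in all, crops included, and the job is handed in when it is done.

```bash
mkdir -p pics; ls; cat > h.py <<'E'
import numpy as np, cv2
from rig import sensors, camera, arm, models
def K(c): return np.array([[c['fx'],0,c['cx']],[0,c['fy'],c['cy']],[0,0,1.]])
def ray(c,p):
    u=cv2.undistortPoints(np.array([[[p[1],p[0]]]],float),K(c),np.array(c['D'],float))[0,0]
    R=np.array(c['R']);t=np.array(c['t'])
    d=R.T@np.array([u[0],u[1],1.]); return -R.T@t,d/np.linalg.norm(d)
def onz(c,p,z):
    o,d=ray(c,p); return o+d*(z-o[2])/d[2]
def tri(obs):
    A=np.zeros((3,3));b=np.zeros(3)
    for c,p in obs:
        o,d=ray(c,p);M=np.eye(3)-np.outer(d,d);A+=M;b+=M@o
    return np.linalg.solve(A,b)
def proj(c,X):
    r,_=cv2.Rodrigues(np.array(c['R'],float))
    return cv2.projectPoints(np.array(X,float).reshape(-1,1,3),r,np.array(c['t'],float),K(c),np.array(c['D'],float))[0][:,0,::-1]
E
python3 - <<'E'
from h import *
np.set_printoptions(precision=4,suppress=True)
s=sensors.get_state();print(s['time_s'],s['eef_pos'],s['orientation'],s['contact_force'])
cs={n:camera(n) for n in('scene','top')}
cv2.imwrite('pics/a.png',cs['scene']['color']);cv2.imwrite('pics/b.png',cs['top']['color'])
for n,c in cs.items():
    for th in ['case','groove','vial','lid_hinge','lid_edge','clip_hinge','clip_tip','lamp','dish','jar','white_rack','orange_rack']:
        print(n,th,[(np.round(d['point']),round(d['p'],2)) for d in models.pinpoint(th,c)[:3]])
E
```

```text
pics
0.0 [0.1159 0.5116 0.1947] [[-0.9753  0.221  -0.0003]
 [ 0.221   0.9753 -0.0014]
 [ 0.     -0.0014 -1.    ]] [ 0.5158  0.0277 -0.3518]
scene case [(array([243., 258.]), 0.95), (array([277., 388.]), 0.95), (array([160., 255.]), 0.88)]
scene groove [(array([ 99., 239.]), 0.91), (array([237., 253.]), 0.81), (array([274., 394.]), 0.79)]
scene vial [(array([223., 263.]), 0.77)]
scene lid_hinge [(array([286., 384.]), 0.86), (array([163., 242.]), 0.85), (array([248., 246.]), 0.79)]
scene lid_edge [(array([253., 407.]), 0.92), (array([136., 266.]), 0.77), (array([ 79., 244.]), 0.63)]
scene clip_hinge [(array([250., 406.]), 0.59), (array([235., 236.]), 0.46)]
scene clip_tip [(array([257., 406.]), 0.55)]
scene lamp [(array([208., 206.]), 0.69)]
scene dish [(array([260., 320.]), 0.7)]
scene jar [(array([117., 185.]), 0.57)]
scene white_rack [(array([367., 379.]), 0.95)]
scene orange_rack [(array([154., 132.]), 0.69), (array([235., 239.]), 0.61)]
top case [(array([290., 430.]), 0.95), (array([184., 281.]), 0.89), (array([255., 152.]), 0.85)]
top groove [(array([177., 277.]), 0.93), (array([246., 358.]), 0.72), (array([290., 436.]), 0.69)]
top vial [(array([189., 277.]), 0.72)]
top lid_hinge [(array([272., 429.]), 0.8), (array([159., 274.]), 0.75), (array([229., 355.]), 0.59)]
top lid_edge [(array([313., 452.]), 0.95), (array([264., 364.]), 0.91), (array([142., 267.]), 0.88)]
top clip_hinge [(array([266., 363.]), 0.59), (array([146., 267.]), 0.57), (array([275., 152.]), 0.49)]
top clip_tip [(array([268., 359.]), 0.56), (array([275., 160.]), 0.49), (array([147., 267.]), 0.45)]
top lamp [(array([163., 340.]), 0.68), (array([160., 275.]), 0.59)]
top dish [(array([215., 216.]), 0.57)]
top jar [(array([228., 459.]), 0.74)]
top white_rack [(array([178., 116.]), 0.57), (array([165., 340.]), 0.55)]
top orange_rack [(array([150., 455.]), 0.57), (array([174., 277.]), 0.56), (array([148., 267.]), 0.39)]
```

View pics/a.png

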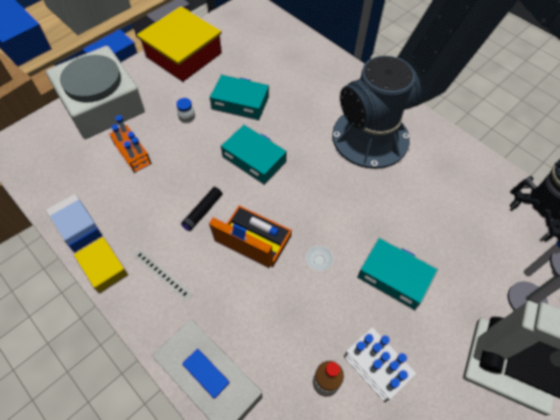

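View pics/b.png

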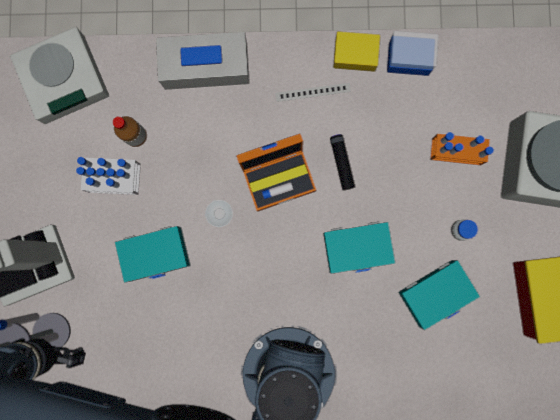

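The top view shows the orange case at about (row 184, col 281) with its lid leaning back and its clip at (146, 268). The white vial is on the front ledge at (189, 277). The scene view shows the same case at (238, 255).

Possible mix-ups are the turquoise cases at top (253,152), (247,358) and (293,440). The orange rack at (149,460) and the blue lid of the grey box at (55,201) could also mislead. I choose the orange one at (184,281) and will check it in a crop.

```bash
python3 - <<'E'
from h import *
t=cv2.imread('pics/b.png')[125:220,225:325];s=cv2.imread('pics/a.png')[195:275,200:300]
a=cv2.resize(t,None,fx=4,fy=4,interpolation=cv2.INTER_CUBIC);b=cv2.resize(s,None,fx=4,fy=4,interpolation=cv2.INTER_CUBIC)
b=cv2.copyMakeBorder(b,0,a.shape[0]-b.shape[0],0,0,cv2.BORDER_CONSTANT)
cv2.imwrite('pics/c.png',np.hstack([a,b]))
E
```

```text
(no output)
```

View pics/c.png

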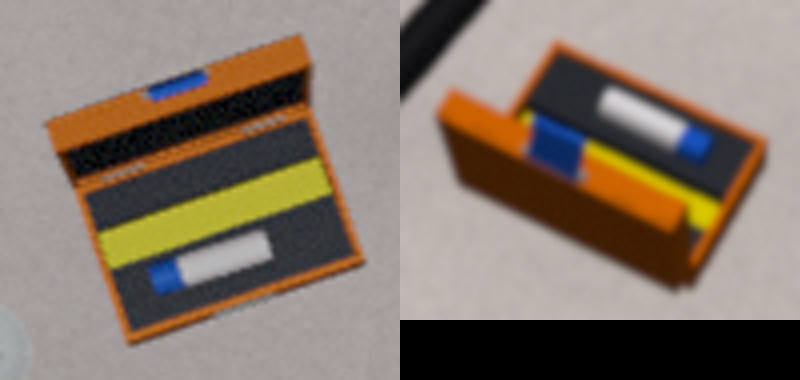

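```bash
cat > fit.py <<'E'
from h import *
from scipy.optimize import least_squares
import sys
np.set_printoptions(precision=4,suppress=True)
T,S=camera('top'),camera('scene')
print(np.array(T['R']),T['t'],-np.array(S['R']).T@np.array(S['t']))
tp=lambda x,y:(125+y/4-.4,225+x/4-.4); sp=lambda x,y:(195+y/4-.4,200+(x-400)/4-.4)
# (cam,pixel,part,xyz mm)
O=[(T,tp(129,334),'c',(-55,85,41)),(T,tp(363,262),'c',(-55,-85,41)),
(T,tp(46,124),'l',(-110,85,22)),(T,tp(302,36),'l',(-110,-85,22)),(T,tp(66,153),'l',(-110,85,0)),(T,tp(308,70),'l',(-110,-85,0)),
(S,sp(560,43),'c',(-55,-85,41)),(S,sp(765,143),'c',(-55,85,41)),
(S,sp(452,90),'l',(-110,-85,0)),(S,sp(688,203),'l',(-110,85,0)),(S,sp(437,115),'l',(-110,-85,22)),(S,sp(680,230),'l',(-110,85,22)),
(T,tp(98,237),'c',(24,80,37)),(T,tp(322,158),'c',(24,-80,37)),(T,tp(331,193),'c',(-4,-80,37)),(T,tp(110,268),'c',(-4,80,37))]
def W(p,part,X):
    x,y,yaw,lid=p; X=np.array(X)/1000.
    if part=='l':
        c,s=np.cos(lid),np.sin(lid); X=np.array([.055+X[0]*c+X[2]*s, X[1], .041-X[0]*s+X[2]*c])
    c,s=np.cos(yaw),np.sin(yaw)
    return np.array([x+c*X[0]-s*X[1],y+s*X[0]+c*X[1],X[2]])
f=lambda p:np.concatenate([proj(c,W(p,k,X))[0]-np.array(px) for c,px,k,X in O])
if __name__=='__main__':
    c0=onz(T,(184,281),.04)
    r=least_squares(f,[c0[0],c0[1],.25,1.6],loss='soft_l1');p=r.x
    print('pose',p);print(np.round(f(p).reshape(-1,2),1).tolist())
    yaw=p[2];Rz=np.array([[np.cos(yaw),-np.sin(yaw)],[np.sin(yaw),np.cos(yaw)]])
    for n,c,pts in(('top',T,[tp(150,279),tp(270,246)]),('scn',S,[sp(605,103),sp(705,144)])):
        for q in pts:
            w=onz(c,q,.048);print(n,w,'case',Rz.T@(w[:2]-p[:2]))
    for th,pt in(('lamp',(163,340)),('dish',(215,216))):
        w=onz(T,pt,0);print(th,w,Rz.T@(w[:2]-p[:2]))
    # clip: scene pixels tip
    for n,c,q in(('top',T,tp(178,77)),('top2',T,tp(178,93))): print(n,onz(c,q,W(p,'l',(-112,0,16))[2]),W(p,'l',(-112,0,16)))
    for a in(.9,1.15,1.4):
        pts=[W(p,'l',(-112-30*np.sin(a)+s*2*np.cos(a)*0,y,16-30*np.cos(a))) for y in(-18,18)]
        q=proj(S,pts); print(a,[((v[1]-200)*4+400,(v[0]-195)*4) for v in q])
    np.save('pose.npy',p)
E
python3 fit.py
```

```text
[[-0.0155 -0.9998 -0.0124]
 [-0.9964  0.0164 -0.0827]
 [ 0.0829  0.0111 -0.9965]] [0.0161 0.4348 1.4388] [0.8895 0.4813 1.1681]
pose [0.5152 0.0166 0.3153 1.6138]
[[2.5, -1.4], [-0.1, 0.2], [-0.4, -0.9], [-0.4, -0.5], [0.6, -3.2], [-0.7, 0.9], [-1.4, -1.3], [-1.2, 0.7], [-1.5, -0.2], [-0.9, 0.0], [-0.9, -1.1], [-0.3, -2.3], [-1.4, -1.2], [-0.8, -1.0], [0.1, 0.1], [0.6, -0.9]]
top [0.4791 0.0617 0.048 ] case [-0.0203  0.0541]
top [ 0.4999 -0.0186  0.048 ] case [-0.0255 -0.0287]
scn [ 0.5015 -0.0142  0.048 ] case [-0.0225 -0.025 ]
scn [0.4736 0.0565 0.048 ] case [-0.0272  0.0508]
lamp [ 0.5683 -0.1526  0.    ] [-0.002  -0.1773]
dish [0.4296 0.1917 0.    ] [-0.027  0.193]
top [0.5933 0.0377 0.1522] [0.5872 0.0401 0.1522]
top2 [0.5832 0.0378 0.1522] [0.5872 0.0401 0.1522]Traceback (most recent call last):
  File "fit.py", line 34, in <module>
    pts=[W(p,'l',(-112-30*np.sin(a)+s*2*np.cos(a)*0,y,16-30*np.cos(a))) for y in(-18,18)]
                                    ^
NameError: name 's' is not defined. Did you mean: 'S'?
```

```bash
cat > d.py <<'E'
# prints shift (tool mm) and yaw from the present pose to a target given in case frame (mm; z above bench) : d.py x y z [yawoffset]
from h import *
import sys
s=sensors.get_state();p=np.load('pose.npy');a=[float(v) for v in sys.argv[1:]]
yo=a[3] if len(a)>3 else 0
c,sn=np.cos(p[2]),np.sin(p[2]);w=np.array([p[0]+(c*a[0]-sn*a[1])/1e3,p[1]+(sn*a[0]+c*a[1])/1e3,a[2]/1e3])
R=np.array(s['orientation']);e=np.array(s['eef_pos'])
t=p[2]+yo;ty=np.arctan2(R[1,1],R[0,1])-np.pi/2
dy=-((t-ty+np.pi/2)%np.pi-np.pi/2)
l=[c*(e[0]-p[0])+sn*(e[1]-p[1]),-sn*(e[0]-p[0])+c*(e[1]-p[1]),e[2]]
print('t',round(s['time_s'],2),'now case',np.round(np.array(l)*1e3,1),'shift',np.round(R.T@(w-e)*1e3,1),'yaw',round(dy,3),'F',np.round(s['contact_force'],1),'open',round(s['opening'],2),'q',np.round(s['qpos'],2))
E
python3 -m inch '[-439,-425,-65,-0.54,-0.2, -439,-425,-65,-0.54,-0.2, -439,-425,-65,-0.54,-0.2, -439,-425,-65,-0.54,-0.2, -439,-425,-65,-0.54,-0.2, -439,-425,-65,-0.54,-0.2, -439,-425,-65,-0.54,-0.2, -439,-425,-65,-0.54,-0.2]'
python3 - <<'E'
import numpy as np; np.save('pose.npy',[0.5152,0.0166,0.3153,1.6138])
E
python3 d.py -60 0 260
```

```text
time_s: 2.07
eef_pos: [0.2927, 0.2412, 0.23]
orientation: [[-0.95, -0.313, 0.001], [-0.313, 0.95, 0.0], [-0.001, 0.0, -1.0]]
contact_force: [0.8, 1.0, -0.2]
opening: 0.601
finger_force: 0.0
t 2.07 now case [-141.9  282.5  230. ] shift [ -81.2 -282.7  -30. ] yaw 0.003 F [ 0.8  1.  -0.2] open 0.6 q [ 0.69 -0.02 -0.23  1.37 -0.    0.37]
```

```bash
python3 -m inch '[-80,-280,-30,0,-0.2, -80,-280,-30,0,-0.2, -80,-280,-30,0,-0.2, -80,-280,-30,0,-0.2, -80,-280,-30,0,-0.2, -80,-280,-30,0,-0.2, -80,-280,-30,0,-0.2, -80,-280,-30,0,-0.2]'
python3 -m inch '[0,0,0,0,-0.2, 0,0,0,0,-0.2]'
python3 d.py -60 0 260
python3 - <<'E'
from h import *
c=camera('wrist');cv2.imwrite('pics/w1.png',c['color']);np.savez('w1.npz',**{k:np.array(v) for k,v in c.items()})
E
```

```text
time_s: 2.73
eef_pos: [0.459, -0.0033, 0.2597]
orientation: [[-0.952, -0.307, 0.002], [-0.307, 0.952, -0.002], [-0.001, -0.002, -1.0]]
contact_force: [-1.3, 0.5, -0.9]
opening: 0.601
finger_force: 0.0
time_s: 2.9
eef_pos: [0.4552, 0.0016, 0.2593]
orientation: [[-0.951, -0.311, -0.001], [-0.311, 0.951, 0.0], [0.001, 0.0, -1.0]]
contact_force: [-0.3, 0.3, -0.4]
opening: 0.6
finger_force: 0.0
t 2.9 now case [-61.7   4.4 259.3] shift [-1.7 -4.4 -0.7] yaw 0.001 F [-0.3  0.3 -0.4] open 0.6 q [ 0.    0.1  -0.02  1.45  0.   -0.31]
```

View pics/w1.png

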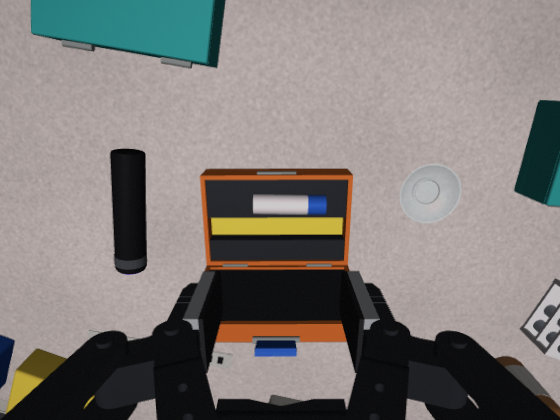

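The wrist view shows the orange case upside down, with its front at the top. The front rim runs from (row 173, col 203) to (171, 351) and the hinge line is near row 266. The vial lies at (205, 290), the groove at row 226, and the blue clip at (348, 275). This confirms the choice of the orange case with the white vial in it.

```bash
cat > fit2.py <<'E'
from h import *
from scipy.optimize import least_squares
np.set_printoptions(precision=4,suppress=True)
C=dict(np.load('w1.npz'));im=C['color'];p0=np.load('pose.npy')
h=cv2.cvtColor(im,cv2.COLOR_BGR2HSV)
org=((h[...,0]<18)&(h[...,1]>150)&(h[...,2]>70))
front=[(np.nonzero(org[160:185,c])[0][0]+160-.5,c) for c in range(215,340,5) if not 250<c<305]
L=[(r,np.nonzero(org[r,190:230])[0][0]+190-.5) for r in range(182,255,5)]
Rr=[(r,np.nonzero(org[r,330:370])[0][-1]+330+.5) for r in range(182,255,5)]
yel=((abs(h[...,0].astype(int)-27)<8)&(h[...,1]>120)&(h[...,2]>100))
gt=[(np.nonzero(yel[205:250,c])[0][0]+205-.5,c) for c in range(220,335,5)]
gb=[(np.nonzero(yel[205:250,c])[0][-1]+205+.5,c) for c in range(220,335,5)]
wh=((h[...,1]<60)&(h[...,2]>120))|((h[...,0]>100)&(h[...,0]<130)&(h[...,1]>150)&(h[...,2]>60))
wh[:190]=0;wh[217:]=0;wh[:,:240]=0;wh[:,340:]=0
cam=-C['R'].T@C['t']
def tocase(p,w):
    c,s=np.cos(p[2]),np.sin(p[2]);return np.array([c*(w[0]-p[0])+s*(w[1]-p[1]),-s*(w[0]-p[0])+c*(w[1]-p[1])])
print('cam world',cam,'case',tocase(p0,cam))
print('rows front',front[0],front[-1],'L',L[0],L[-1],'R',Rr[0],Rr[-1],'g',gt[0],gt[-1],gb[0],gb[-1])
wl=lambda obs,z:[onz(C,o,z) for o in obs]
F_,L_,R_=wl(front,.041),wl(L,.041),wl(Rr,.041)
def f(p):return np.array([tocase(p,w)[0]+.055 for w in F_]+[tocase(p,w)[1]+.085 for w in L_]+[tocase(p,w)[1]-.085 for w in R_])
r=least_squares(f,p0[:3],loss='soft_l1',f_scale=.001);p=r.x;print('pose',p,'res mm',np.round([np.std(f(p))*1e3,f(p)[len(F_):len(F_)+len(L_)].mean()*1e3,f(p)[len(F_)+len(L_):].mean()*1e3],2))
print('groove x front edge z19/37',np.mean([tocase(p,w)[0] for w in wl(gt,.019)]),np.mean([tocase(p,w)[0] for w in wl(gt,.037)]),'rear',np.mean([tocase(p,w)[0] for w in wl(gb,.019)]),np.mean([tocase(p,w)[0] for w in wl(gb,.037)]))
ys,xs=np.nonzero(wh);print('vial px',ys.min(),ys.max(),xs.min(),xs.max())
v=np.array([tocase(p,onz(C,q,.05)) for q in zip(ys,xs)]);m=v.mean(0);e=np.linalg.svd(v-m,full_matrices=False)[2][0]
print('vial case',m,'extent',v.min(0),v.max(0),'tilt',e)
for q in((340,275),(323,275),(356,275)): print('lid edge candidates',q,tocase(p,onz(C,q,.15)))
np.save('pose.npy',[*p,p0[3]])
E
python3 fit2.py
```

```text
cam world [ 0.3774 -0.023   0.4386] case [-0.1433  0.0051]
rows front (np.float64(168.5), 215) (np.float64(168.5), 335) L (182, np.float64(200.5)) (252, np.float64(205.5)) R (182, np.float64(352.5)) (252, np.float64(347.5)) g (np.float64(217.5), 220) (np.float64(216.5), 330) (np.float64(234.5), 220) (np.float64(234.5), 330)
pose [0.5075 0.0145 0.3169] res mm [ 0.39  0.34 -0.35]
groove x front edge z19/37 0.009027287431499928 0.002837315305739734 rear 0.03194375692162993 0.024770767203562243
vial px 195 214 253 326
vial case [-0.0163  0.0153] extent [-0.0272 -0.0261] [-0.0051  0.0555] tilt [-0.0097 -1.    ]
lid edge candidates (340, 275) [ 0.0869 -0.0006]
lid edge candidates (323, 275) [ 0.068  -0.0005]
lid edge candidates (356, 275) [ 0.1054 -0.0007]
```

```bash
python3 - <<'E'
import numpy as np; np.save('pose.npy',[0.5148,0.0169,0.3169,1.6])
E
python3 d.py -66 15 60
python3 -m inch '[0,0,0,0,1, 0,0,0,0,1, 0,0,0,0,1]'; python3 d.py -66 15 60
```

```text
t 2.95 now case [-61.5   4.8 259.4] shift [  4.4  10.2 199.4] yaw 0.0 F [-0.7  0.4 -0.5] open 0.6 q [ 0.    0.1  -0.02  1.45  0.   -0.31]
time_s: 3.2
eef_pos: [0.4551, 0.0028, 0.2598]
orientation: [[-0.95, -0.314, 0.0], [-0.314, 0.95, -0.0], [-0.0, -0.0, -1.0]]
contact_force: [0.1, -0.2, 0.5]
opening: 0.184
finger_force: 0.0
t 3.2 now case [-61.1   5.1 259.8] shift [  4.9   9.9 199.8] yaw 0.002 F [ 0.1 -0.2  0.5] open 0.18 q [ 0.01  0.1  -0.02  1.45 -0.   -0.31]
```

```bash
python3 -m inch '[5,10,50,0,1, 5,10,90,0,1, 5,10,130,0,1, 5,10,170,0,1, 5,10,200,0,1, 5,10,200,0,1, 5,10,214,0,1, 5,10,214,0,1]'; python3 d.py -50 15 45
python3 - <<'E'
from h import *
c=camera('wrist');cv2.imwrite('pics/w2.png',c['color'])
E
```

```text
time_s: 3.87
eef_pos: [0.4472, 0.0101, 0.0455]
orientation: [[-0.95, -0.313, -0.001], [-0.313, 0.95, -0.0], [0.001, 0.0, -1.0]]
contact_force: [-0.7, 0.9, 0.2]
opening: -0.002
finger_force: 0.0
t 3.87 now case [-66.4  14.7  45.5] shift [-16.4   0.3   0.4] yaw 0.001 F [-0.7  0.9  0.2] open -0.0 q [ 0.02  0.22 -0.46  0.9  -0.   -0.3 ]
```

View pics/w2.png

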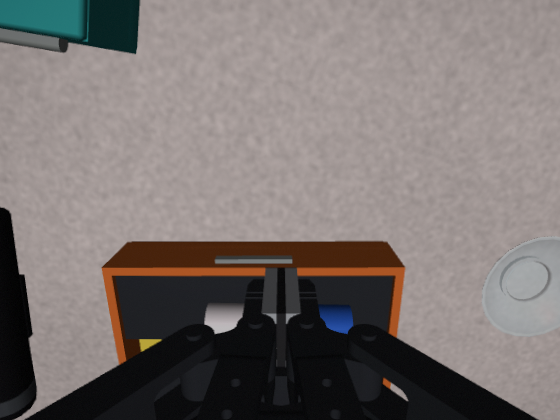

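The shut fingertips are at about (268, 280), just over the front rim. The vial spans columns 205 to 352 behind them and is centred on them. I'll push slowly towards the groove.

```bash
python3 -m inch '[-5,0,0,0,1, -10,0,0,0,1, -15,0,0,0,1, -19,0,0,0,1, -23,0,0,0,1, -27,0,0,0,1, -31,0,0,0,1, -35,0,0,0,1]'
python3 -m inch '[-3,0,0,0,1, -7,0,0,0,1, -11,0,0,0,1, -15,0,0,0,1, -19,0,0,0,1, -21,0,0,0,1, -21,0,0,0,1]'; python3 d.py -66 0 200
```

```text
time_s: 4.58
eef_pos: [0.4812, 0.0208, 0.0455]
orientation: [[-0.95, -0.312, -0.0], [-0.312, 0.95, -0.0], [0.0, -0.0, -1.0]]
contact_force: [-0.5, 1.0, -0.3]
opening: -0.004
finger_force: 0.0
time_s: 5.17
eef_pos: [0.5013, 0.0273, 0.0455]
orientation: [[-0.95, -0.312, 0.0], [-0.312, 0.95, -0.0], [-0.0, -0.0, -1.0]]
contact_force: [1.2, 0.3, 0.9]
opening: 0.0
finger_force: 0.0
t 5.17 now case [-9.5 14.1 45.5] shift [  56.4  -14.1 -154.5] yaw 0.0 F [1.2 0.3 0.9] open 0.0 q [ 0.05  0.3  -0.34  0.94 -0.   -0.26]
```

Now I'll lift, back off and look.

```bash
python3 -m inch '[0,0,-30,0,1, 10,0,-70,0,1, 30,-5,-110,0,1, 50,-14,-150,0,1, 56,-14,-190,0,1, 56,-14,-215,0,1, 56,-14,-215,0,1, 56,-14,-215,0,1]'; python3 d.py -66 0 260
python3 - <<'E'
from h import *
c=camera('wrist');cv2.imwrite('pics/w3.png',cv2.resize(c['color'][150:370,160:400],None,fx=2.5,fy=2.5));p=np.load('pose.npy')
def f(x,y,z):
    cc,s=np.cos(p[2]),np.sin(p[2]);return [p[0]+cc*x-s*y,p[1]+s*x+cc*y,z]
for th in('vial','lid_edge','clip_tip','clip_hinge'):print(th,[(np.round(d['point'],1),round(d['p'],2)) for d in models.pinpoint(th,c)[:2]])
print('expected vial ends/edges',np.round(proj(c,[f(-.001,.015,.03),f(.021,.015,.03),f(.01,-.025,.03),f(.01,.055,.03)]),1).tolist())
E
```

```text
time_s: 5.83
eef_pos: [0.4527, -0.0037, 0.2623]
orientation: [[-0.95, -0.312, 0.004], [-0.312, 0.95, -0.0], [-0.004, -0.001, -1.0]]
contact_force: [0.0, 0.2, -1.2]
opening: -0.001
finger_force: 0.0
t 5.83 now case [-65.4  -0.3 262.3] shift [0.6 0.3 2.3] yaw -0.0 F [ 0.   0.2 -1.2] open -0.0 q [-0.01  0.1  -0.02  1.45 -0.   -0.32]
vial [(array([202.6, 291.4]), 0.87)]
lid_edge []
clip_tip [(array([229.3, 279.4]), 0.41), (array([216.2, 278. ]), 0.17)]
clip_hinge []
expected vial ends/edges [[219.6, 293.1], [236.6, 292.9], [228.1, 259.8], [228.2, 326.3]]
```

View pics/w3.png

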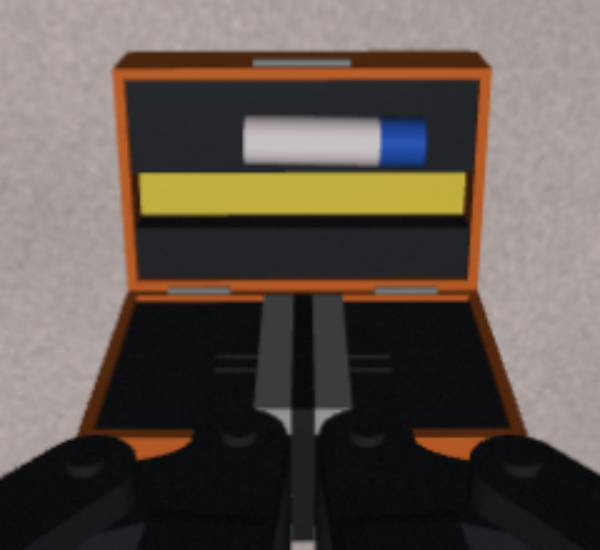

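```bash
cat > v.py <<'E'
from h import *
np.set_printoptions(precision=1,suppress=True)
p=np.load('pose.npy')
def tocase(w):
    c,s=np.cos(p[2]),np.sin(p[2]);return 1e3*np.array([c*(w[0]-p[0])+s*(w[1]-p[1]),-s*(w[0]-p[0])+c*(w[1]-p[1])])
def f(x,y,z):
    cc,s=np.cos(p[2]),np.sin(p[2]);return [p[0]+(cc*x-s*y)/1e3,p[1]+(s*x+cc*y)/1e3,z/1e3]
def W(n):
    c=camera(n);
    for d in models.pinpoint('vial',c)[:2]:print(n,'vial',np.array(d['point']),round(d['p'],2),'z48',tocase(onz(c,d['point'],.048)),'z30',tocase(onz(c,d['point'],.030)))
    return c
if __name__=='__main__':
    c=W('wrist');W('top');W('scene')
    for q in((196.8,290),(216,290),(219,290),(236,290),(178,290),(181.5,290),(171,290)):print(q,'z0',tocase(onz(c,q,0)),'z19',tocase(onz(c,q,.019)),'z37',tocase(onz(c,q,.037)),'z41',tocase(onz(c,q,.041)),'z50',tocase(onz(c,q,.05)))
    s=sensors.get_state();e=np.array(s['eef_pos']);print('tip px',proj(c,[e]), 'TCP case',tocase(e))
    print(c['R'],c['t'])
E
python3 v.py
```

```text
wrist vial [207.9 289. ] 0.82 z48 [-25.   10.6] z30 [-19.4  11.1]
scene vial [226.6 263.1] 0.71 z48 [-21.2  13.8] z30 [-29.6   8.9]
(196.8, 290) z0 [-24.4  12.9] z19 [-29.8  12.4] z37 [-34.8  11.9] z41 [-35.9  11.8] z50 [-38.5  11.6]
(216, 290) z0 [ 0.8 13.1] z19 [-5.6 12.6] z37 [-11.7  12.1] z41 [-13.1  12. ] z50 [-16.1  11.8]
(219, 290) z0 [ 4.9 13.2] z19 [-1.8 12.6] z37 [-8.  12.2] z41 [-9.4 12. ] z50 [-12.5  11.8]
(236, 290) z0 [28.1 13.4] z19 [20.5 12.8] z37 [13.2 12.3] z41 [11.6 12.2] z50 [ 8. 12.]
(178, 290) z0 [-48.3  12.7] z19 [-52.6  12.2] z37 [-56.7  11.7] z41 [-57.6  11.6] z50 [-59.7  11.4]
(181.5, 290) z0 [-43.9  12.7] z19 [-48.4  12.2] z37 [-52.7  11.8] z41 [-53.6  11.7] z50 [-55.8  11.4]
(171, 290) z0 [-57.   12.6] z19 [-61.   12.1] z37 [-64.7  11.7] z41 [-65.5  11.6] z50 [-67.4  11.3]
tip px [[253.8 278.8]] TCP case [-66.1   0.2]
[[-0.3  0.9  0. ]
 [ 0.9  0.3  0.3]
 [ 0.3  0.1 -0.9]] [ 0.1 -0.5  0.3]
```

```bash
python3 - <<'E'
from v import *
s=sensors.get_state();e=np.array(s['eef_pos']);R=np.array(s['orientation']);c=camera('wrist')
for x in(-11,0,11):
    print(x,[(k,proj(c,[e+R@np.array([x,0,-k])/1e3])[0]) for k in(0,5,10,15,20,30)])
im=c['color']
print(im[225:300:3,272].tolist());print(im[225:300:3,280].tolist())
print(im[285,255:310:2].tolist())
E
```

```text
-11 [(0, array([270.5, 279.3])), (5, array([274.9, 279.2])), (10, array([279.4, 279.2])), (15, array([284.2, 279.1])), (20, array([289.3, 279.1])), (30, array([300.2, 279. ]))]
0 [(0, array([252.1, 279.2])), (5, array([256.1, 279.2])), (10, array([260.2, 279.2])), (15, array([264.6, 279.1])), (20, array([269.3, 279.1])), (30, array([279.3, 279. ]))]
11 [(0, array([233. , 279.2])), (5, array([236.5, 279.2])), (10, array([240.3, 279.1])), (15, array([244.3, 279.1])), (20, array([248.4, 279.1])), (30, array([257.5, 278.9]))]
[[63, 175, 194], [63, 175, 195], [63, 174, 195], [63, 175, 195], [48, 134, 149], [15, 14, 14], [32, 28, 28], [40, 36, 35], [40, 36, 35], [40, 35, 34], [38, 35, 33], [39, 35, 34], [39, 35, 33], [26, 64, 130], [37, 69, 126], [62, 60, 59], [63, 61, 60], [63, 60, 60], [63, 60, 60], [62, 60, 59], [62, 60, 60], [63, 61, 61], [61, 60, 59], [62, 60, 59], [62, 60, 60]]
[[63, 175, 195], [63, 175, 195], [63, 175, 194], [62, 174, 194], [49, 134, 150], [14, 12, 13], [33, 29, 27], [40, 36, 34], [41, 36, 35], [39, 35, 33], [38, 34, 33], [39, 35, 33], [39, 35, 34], [27, 65, 130], [24, 59, 120], [12, 11, 12], [10, 9, 11], [11, 10, 10], [11, 10, 10], [10, 9, 10], [10, 10, 10], [10, 9, 10], [11, 10, 10], [11, 11, 11], [11, 11, 10]]
[[14, 13, 12], [15, 14, 14], [13, 11, 11], [15, 12, 12], [24, 23, 22], [62, 60, 60], [62, 60, 60], [62, 60, 60], [62, 60, 60], [62, 60, 59], [61, 60, 59], [25, 23, 23], [12, 12, 12], [11, 10, 12], [9, 9, 10], [43, 41, 42], [62, 60, 59], [62, 60, 60], [62, 60, 59], [63, 61, 60], [63, 61, 61], [62, 60, 59], [18, 16, 16], [15, 13, 12], [13, 10, 11], [15, 13, 12], [13, 11, 10], [16, 15, 15]]
```

The vial didn't move. In the image the fingertips end at row 269, but the commanded TCP projects to row 252. So the real tips look 15 to 20 mm short of the TCP and passed over the vial. I'll check this by touching down on the front rim.

```bash
python3 -m inch '[-10,12,40,0,1, -10,12,80,0,1, -10,12,120,0,1, -10,12,160,0,1, -10,12,190,0,1, -10,12,212,0,1, -10,12,214,0,1, -10,12,214,0,1]'; python3 d.py -56 12 48;python3 -m inch '[0,0,1,0,1, 0,0,3,0,1, 0,0,5,0,1]'; python3 d.py -56 12 45
```

```text
time_s: 7.1
eef_pos: [0.4569, 0.0109, 0.046]
orientation: [[-0.95, -0.312, -0.003], [-0.312, 0.95, -0.0], [0.003, 0.001, -1.0]]
contact_force: [-0.3, -1.0, 0.2]
opening: 0.002
finger_force: 0.0
t 7.1 now case [-56.9  12.4  46. ] shift [-0.9 -0.4 -2. ] yaw 0.0 F [-0.3 -1.   0.2] open 0.0 q [ 0.02  0.23 -0.43  0.91 -0.   -0.29]
time_s: 7.35
eef_pos: [0.4591, 0.011, 0.0429]
orientation: [[-0.95, -0.312, 0.003], [-0.312, 0.95, -0.0], [-0.003, -0.001, -1.0]]
contact_force: [0.1, 0.4, -0.5]
opening: -0.003
finger_force: 0.0
t 7.35 now case [-54.8  11.7  42.9] shift [ 1.2  0.3 -2.1] yaw 0.0 F [ 0.1  0.4 -0.5] open -0.0 q [ 0.02  0.23 -0.44  0.89 -0.   -0.29]
```

```bash
python3 -m inch '[0,0,2,0,1, 0,0,3,0,1, 0,0,4,0,1]'|egrep "pos|force"; python3 -m inch '[0,0,2,0,1, 0,0,3,0,1, 0,0,4,0,1]'|egrep "pos|force"
```

```text
eef_pos: [0.4579, 0.0109, 0.0378]
contact_force: [-0.6, 0.6, 0.2]
finger_force: 0.0
eef_pos: [0.4577, 0.0109, 0.0335]
contact_force: [0.2, -0.0, -0.3]
finger_force: 0.0
```

```bash
python3 -m inch '[0,0,2,0,1, 0,0,3,0,1, 0,0,4,0,1]'|egrep "pos|force"; python3 -m inch '[0,0,2,0,1, 0,0,3,0,1, 0,0,4,0,1]'|egrep "pos|force"
```

```text
eef_pos: [0.4577, 0.011, 0.0294]
contact_force: [-0.5, -0.4, 0.3]
finger_force: 0.0
eef_pos: [0.4577, 0.0109, 0.0254]
contact_force: [-0.1, 0.0, 0.5]
finger_force: 0.0
```

```bash
python3 -m inch '[0,0,1,0,1, 0,0,2,0,1, 0,0,3,0,1]'|egrep "pos|force"; python3 - <<'E'
from h import *
c=camera('wrist');cv2.imwrite('pics/w4.png',c['color'])
E
```

```text
eef_pos: [0.4578, 0.0109, 0.0225]
contact_force: [0.4, 0.1, 0.5]
finger_force: 0.0
```

View pics/w4.png

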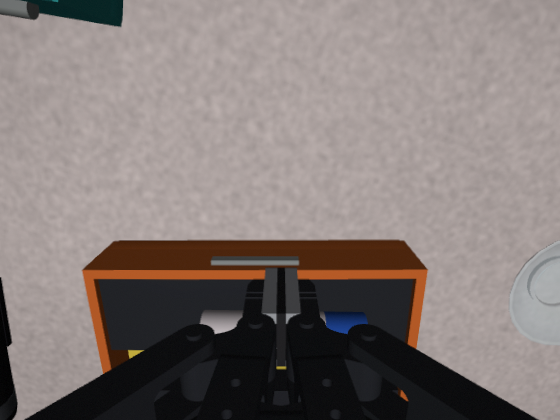

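The visible fingertips still end on the rim's outer edge at row 268, with the TCP reading 22 mm, so they are at least 18 mm short. I'll keep lowering until they touch.

```bash
for i in 1; do python3 -m inch '[0,0,1,0,1, 0,0,2,0,1]'|egrep "pos|force"; python3 -m inch '[0,0,1,0,1, 0,0,2,0,1]'|egrep "pos|force"; done
```

```text
eef_pos: [0.4579, 0.0109, 0.0206]
contact_force: [0.3, 1.1, 0.7]
finger_force: 0.0
eef_pos: [0.4578, 0.0109, 0.0185]
contact_force: [0.3, 1.0, -0.1]
finger_force: 0.0
```

```bash
python3 -m inch '[0,0,1,0,1, 0,0,2,0,1]'|egrep "pos|force"; python3 -m inch '[0,0,1,0,1, 0,0,2,0,1]'|egrep "pos|force"
```

```text
eef_pos: [0.4578, 0.0109, 0.0165]
contact_force: [0.1, 0.8, 0.3]
finger_force: 0.0
eef_pos: [0.4578, 0.0109, 0.0145]
contact_force: [-0.4, 0.3, 0.8]
finger_force: 0.0
```

```bash
python3 - <<'E'
from v import *
c=camera('wrist');im=c['color'];p=np.load('pose.npy')
for col in (230,256,262,266,270,274,280,286,292,298,302,330): print(col,[im[r,col].tolist() for r in range(236,300,4)])
print('front rim z41,z0 expected',proj(c,[f(-55,12,41),f(-55,12,0)]))
s=sensors.get_state();e=np.array(s['eef_pos']);print('TCP',tocase(e),proj(c,[e]))
cv2.imwrite('pics/w5.png',np.hstack([cv2.resize(im[225:345,220:340],(400,400),interpolation=cv2.INTER_CUBIC),cv2.resize(camera('scene')['color'][180:280,205:305],(400,400),interpolation=cv2.INTER_CUBIC)]))
E
```

```text
230 [[158, 160, 171], [163, 165, 176], [162, 164, 175], [12, 36, 74], [14, 39, 80], [13, 37, 76], [13, 37, 76], [59, 60, 59], [114, 114, 112], [93, 100, 109], [12, 37, 75], [39, 91, 181], [39, 91, 181], [38, 43, 63], [39, 34, 33], [39, 35, 33]]
256 [[163, 166, 176], [158, 161, 171], [165, 167, 178], [15, 37, 75], [15, 39, 79], [13, 37, 76], [13, 37, 76], [61, 62, 60], [113, 113, 111], [85, 91, 103], [13, 37, 76], [14, 13, 11], [15, 13, 13], [15, 13, 13], [39, 35, 34], [16, 14, 14]]
262 [[165, 167, 178], [170, 172, 183], [165, 168, 178], [12, 35, 74], [14, 39, 79], [13, 37, 76], [14, 37, 76], [61, 62, 60], [113, 114, 110], [85, 92, 103], [13, 37, 75], [16, 15, 15], [15, 14, 14], [16, 14, 12], [39, 35, 34], [23, 21, 21]]
266 [[160, 162, 173], [163, 165, 176], [160, 162, 173], [12, 36, 74], [14, 38, 79], [12, 37, 76], [14, 38, 76], [60, 60, 59], [61, 60, 59], [63, 61, 60], [63, 61, 61], [64, 62, 61], [63, 62, 62], [63, 61, 61], [64, 62, 61], [63, 60, 61]]
270 [[162, 164, 175], [166, 168, 179], [160, 162, 173], [14, 37, 75], [12, 38, 79], [13, 37, 76], [13, 37, 76], [60, 61, 60], [57, 56
[... 1166 characters left out ...]
, [60, 61, 59], [117, 118, 114], [86, 93, 103], [20, 39, 74], [26, 25, 24], [35, 33, 33], [46, 44, 44], [61, 60, 58], [63, 61, 61]]
302 [[160, 162, 172], [166, 168, 179], [158, 160, 171], [14, 37, 75], [16, 39, 79], [13, 36, 76], [12, 36, 75], [15, 38, 76], [13, 36, 75], [13, 37, 75], [12, 36, 75], [15, 15, 14], [17, 15, 15], [14, 13, 13], [40, 36, 35], [15, 14, 13]]
330 [[157, 159, 170], [161, 163, 173], [158, 161, 172], [12, 36, 75], [14, 38, 79], [15, 38, 76], [12, 37, 75], [13, 37, 76], [13, 37, 75], [13, 37, 76], [12, 35, 75], [38, 90, 180], [39, 90, 180], [39, 39, 46], [39, 35, 33], [39, 35, 33]]
front rim z41,z0 expected [[277.7 278.8]
 [243.3 279.2]]
TCP [-56.2  12.2] [[251.7 279.3]]
```

View pics/w5.png

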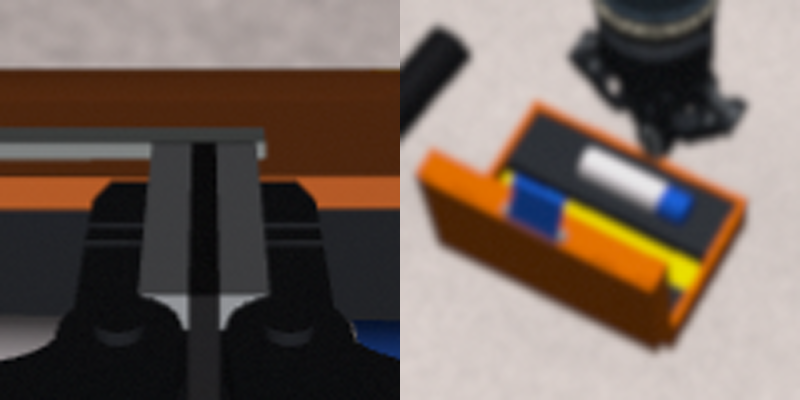

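```bash
python3 - <<'E'
from v import *
s=sensors.get_state();e=np.array(s['eef_pos']);c=camera('scene');t=camera('top');w=camera('wrist')
print('scene TCP by k',[(k,proj(c,[e+[0,0,k/1e3]])[0]) for k in(0,10,20,30,40)])
print('scene rim -55,12,41',proj(c,[f(-55,12,41),f(-55,12,0)]))
R=np.array(s['orientation']);cam=-np.array(w['R']).T@np.array(w['t']);print('cam in tool',1e3*R.T@(cam-e));print((R.T@np.array(w['R']).T)*1)
print(arm.grip_point_offset,[x for x in dir(arm) if x[0]!='_'],s['qpos'],s['contact_force'])
im=c['color'];cv2.imwrite('pics/w6.png',np.hstack([cv2.resize(im[160:240,240:320],(560,560),interpolation=cv2.INTER_CUBIC)]))
E
```

```text
scene TCP by k [(0, array([222.4, 268.7])), (10, array([220.7, 268.7])), (20, array([219. , 268.7])), (30, array([217.2, 268.7])), (40, array([215.4, 268.6]))]
scene rim -55,12,41 [[218.1 268.4]
 [225.2 268.5]]
cam in tool [  81.7    0.8 -179.3]
[[ 0.  -0.9 -0.3]
 [ 1.   0.  -0. ]
 [ 0.  -0.3  0.9]]
0.0187 ['PlanningError', 'grip_point_offset', 'sign_off'] [ 0.   0.3 -0.5  0.8 -0.  -0.3] [0.4 0.6 0.3]
```

View pics/w6.png

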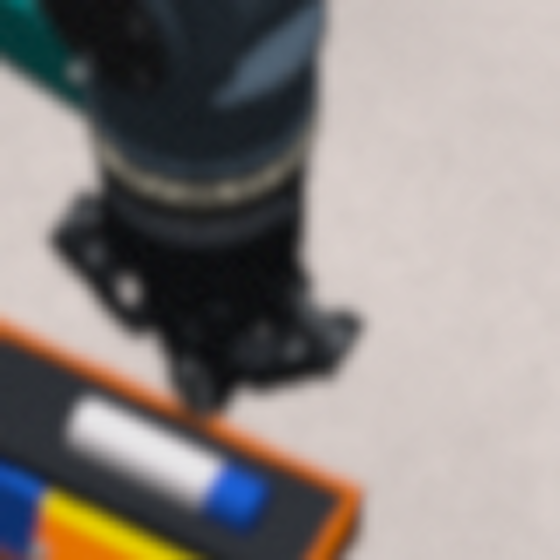

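The scene crop shows the fingertip at about (218, 269). That matches a tip above the rim, well short of the reported TCP. I'll keep the slow touch-down going.

```bash
python3 -m inch '[0,0,2,0,1, 0,0,4,0,1, 0,0,4,0,1]'|egrep "pos|force"; python3 -m inch '[0,0,2,0,1, 0,0,4,0,1]'|egrep "pos|force"; python3 -m inch '[0,0,1,0,1, 0,0,2,0,1]'|egrep "pos|force"; python3 -m inch '[0,0,1,0,1, 0,0,2,0,1]'|egrep "pos|force"; python3 - <<'E'
from v import *
im=camera('wrist')['color']
g=lambda b:(abs(b.astype(int)-[62,61,61]).sum(-1)<20)
print([(c,np.nonzero(g(im[240:300,c]))[0][:3]+240) for c in(230,256,266,272,290,300)], [(r,im[r,272].tolist(),im[r,256].tolist(),im[r,330].tolist()) for r in range(240,292,4)])
E
```

```text
eef_pos: [0.4575, 0.0109, 0.0102]
contact_force: [-0.7, 0.1, -0.6]
finger_force: 0.0
eef_pos: [0.4578, 0.0109, 0.0064]
contact_force: [-0.1, -0.4, 0.5]
finger_force: 0.0
eef_pos: [0.4578, 0.0109, 0.0048]
contact_force: [-5.2, -0.8, 22.0]
finger_force: 10.6
eef_pos: [0.4579, 0.0109, 0.0044]
contact_force: [-12.9, -0.7, 46.6]
finger_force: 23.4
[(230, array([273, 274, 275])), (256, array([273, 274, 275])), (266, array([269, 270, 271])), (272, array([269, 270, 271])), (290, array([269, 270, 271])), (300, array([], dtype=int64))] [(240, [162, 164, 175], [157, 159, 170], [160, 162, 173]), (244, [166, 169, 180], [160, 162, 172], [157, 159, 169]), (248, [163, 165, 176], [156, 158, 169], [155, 157, 167]), (252, [109, 115, 132], [111, 117, 134], [105, 112, 129]), (256, [14, 36, 74], [12, 36, 74], [14, 37, 75]), (260, [16, 38, 78], [15, 38, 78], [13, 38, 78]), (264, [14, 37, 75], [12, 36, 75], [12, 36, 74]), (268, [52, 53, 55], [11, 35, 74], [14, 37, 75]), (272, [62, 60, 60], [35, 47, 67], [11, 36, 74]), (276, [62, 61, 60], [58, 59, 57], [13, 36, 74]), (280, [63, 60, 60], [12, 11, 12], [15, 37, 75]), (284, [62, 61, 60], [14, 13, 12], [14, 36, 74]), (288, [62, 61, 60], [14, 13, 12], [24, 57, 115])]
```

Contact came at a TCP reading of about 5 mm, on the 41 mm rim. So the real fingertips end about 36 mm short of the reported TCP, which explains the missed push. I'll raise the tips to about 46 mm true height and push again.

```bash
python3 -m inch '[0,0,-4,0,1, 0,0,-8,0,1, 0,0,-8,0,1]'|egrep "pos|force"; python3 -m inch '[-3,0,0,0,1, -7,0,0,0,1, -11,0,0,0,1, -15,0,0,0,1, -18,0,0,0,1, -18,0,0,0,1]'|egrep "time|pos|force"; python3 v.py | egrep "vial|TCP"
```

```text
eef_pos: [0.4582, 0.011, 0.0112]
contact_force: [1.0, 1.1, 0.2]
finger_force: 0.0
time_s: 11.12
eef_pos: [0.4757, 0.0168, 0.0104]
contact_force: [0.1, 0.7, 0.6]
finger_force: 0.0
scene vial [226.2 258.4] 0.6 z48 [-16.2   1.9] z30 [-24.5  -3.3]
scene vial [259.3 317.6] 0.27 z48 [ -3.6 187.5] z30 [-11.7 185.3]
tip px [[250.4 279.4]] TCP case [-38.3  12.2]
```

```bash
python3 -m inch '[-4,0,0,0,1, -8,0,0,0,1, -12,0,0,0,1, -16,0,0,0,1, -20,0,0,0,1, -24,0,0,0,1, -26,0,0,0,1, -26,0,0,0,1]'|egrep "time|pos|force"; python3 -m inch '[0,0,-40,0,1, 10,0,-80,0,1, 30,-5,-120,0,1, 45,-12,-160,0,1, 54,-12,-200,0,1, 54,-12,-240,0,1, 54,-12,-250,0,1, 54,-12,-250,0,1]'|egrep "time|pos|force"; python3 - <<'E'
from v import *
c=W('wrist');np.savez('w7.npz',**{k:np.array(v) for k,v in c.items()})
h=cv2.cvtColor(c['color'],cv2.COLOR_BGR2HSV)
wh=((h[...,1]<45)&(h[...,2]>120))|((h[...,0]>100)&(h[...,0]<130)&(h[...,1]>150)&(h[...,2]>60))
B=proj(c,[f(-48,-75,37),f(48,75,37)]);wh[:int(B[0,0])]=0;wh[int(B[1,0]):]=0;wh[:,:int(B[0,1])]=0;wh[:,int(B[1,1]):]=0
ys,xs=np.nonzero(wh);v=np.array([tocase(onz(c,q,.032)) for q in zip(ys,xs)]);m=v.mean(0);e=np.linalg.svd(v-m,full_matrices=False)[2][0]
print(B,len(v),m,v.min(0),v.max(0),e)
E
```

```text
time_s: 12.08
eef_pos: [0.5001, 0.0248, 0.0105]
contact_force: [-0.3, 0.2, 0.4]
finger_force: 0.0
time_s: 12.75
eef_pos: [0.4535, -0.0038, 0.2646]
contact_force: [0.3, 0.4, -1.3]
finger_force: 0.0
wrist vial [226.8 288.7] 0.72 z48 [3.6 9. ] z30 [10.5  9.3]
[[181.  215.3]
 [257.5 342.1]] 1070 [12.2 14.7] [  2.3 -25.5] [23.  55.9] [0. 1.]
```

The vial is seated at case x ≈ 10.5 mm, parallel to the groove. Next I'll go over the lid and down behind it.

```bash
python3 -m inch '[-178,0,0,0,1, -178,0,0,0,1, -178,0,0,0,1, -178,0,0,0,1, -178,0,0,0,1, -178,0,0,0,1, -178,0,0,0,1, -178,0,0,0,1]'|egrep "time|pos|force"; python3 d.py 112 0 95; python3 - <<'E'
from v import *
c=camera('wrist')
for th in('lid_edge','clip_tip','clip_hinge'):
    for n,cc in(('w',c),('t',camera('top')),('s',camera('scene'))):print(n,th,[(np.round(d['point'],1),round(d['p'],2),tocase(onz(cc,d['point'],.15))) for d in models.pinpoint(th,cc)[:2]])
E
```

```text
time_s: 13.52
eef_pos: [0.6198, 0.0517, 0.2595]
contact_force: [-0.9, -0.1, -0.1]
finger_force: 0.0
t 13.52 now case [110.6   0.4 259.5] shift [ -1.8  -0.4 164.5] yaw 0.0 F [-0.9 -0.1 -0.1] open -0.01 q [ 0.08  0.41  0.4   1.56 -0.   -0.23]
w lid_edge [(array([163.5, 274.9]), 0.74, array([83.2, -3.5])), (array([153.5, 276.8]), 0.52, array([75.2, -2. ]))]
t lid_edge [(array([266.1, 361.7]), 0.81, array([-279.4, -120.3])), (array([314.2, 454. ]), 0.77, array([-461.5, -292.3]))]
s lid_edge [(array([252.1, 412. ]), 0.9, array([-83.1, 393.2])), (array([ 78.5, 244.6]), 0.85, array([-398.7, -257.8]))]Traceback (most recent call last):
  File "<stdin>", line 4, in <module>
ValueError: only the last four pictures can be asked about
```

```bash
python3 -m inch '[-4,0,40,0,1, -4,0,80,0,1, -4,0,120,0,1, -4,0,150,0,1, -4,0,164,0,1, -4,0,164,0,1, -4,0,164,0,1]'|egrep "time|pos|force"; python3 d.py 77 0 95
```

```text
time_s: 14.5
eef_pos: [0.6246, 0.0531, 0.0965]
contact_force: [-0.6, -0.1, 0.2]
finger_force: 0.0
t 14.5 now case [115.6   0.2  96.5] shift [38.6 -0.2  1.6] yaw 0.0 F [-0.6 -0.1  0.2] open 0.0 q [ 0.08  0.46  0.06  1.17 -0.   -0.23]
```

```bash
python3 -m inch '[8,0,0,0,1, 16,0,0,0,1, 24,0,0,0,1, 32,0,0,0,1, 40,0,-1,0,1, 48,0,-1,0,1, 55,0,-1,0,1, 62,0,-1,0,1]'|egrep "time|pos|force"; python3 d.py 27 0 89
```

```text
time_s: 15.17
eef_pos: [0.5653, 0.0336, 0.0978]
contact_force: [1.7, 0.1, 0.1]
finger_force: 0.7
t 15.17 now case [53.2  0.1 97.8] shift [26.2 -0.1  8.8] yaw 0.0 F [1.7 0.1 0.1] open -0.0 q [ 0.06  0.36 -0.1   1.11 -0.   -0.26]
```

```bash
python3 -m inch '[6,0,1,0,1, 13,0,3,0,1, 20,0,6,0,1, 26,0,9,0,1, 32,0,13,0,1, 38,0,17,0,1, 44,0,21,0,1, 49,0,25,0,1]'|egrep "time|pos|force"; python3 d.py -13.5 0 52.6; python3 - <<'E'
from v import *
c=camera('wrist')
print([(np.round(d['point'],1),round(d['p'],2),tocase(onz(c,d['point'],.12))) for d in models.pinpoint('lid_edge',c)[:2]])
E
```

```text
time_s: 15.83
eef_pos: [0.5187, 0.0184, 0.072]
contact_force: [0.2, 0.4, 0.6]
finger_force: 0.5
t 15.83 now case [ 4.2  0.2 72. ] shift [17.7 -0.2 19.4] yaw 0.0 F [0.2 0.4 0.6] open -0.0 q [ 0.04  0.3  -0.26  1.01 -0.   -0.28]
[(array([242.3, 278.2]), 0.61, array([-21.9,   0. ]))]
```

```bash
python3 -m inch '[5,0,5,0,1, 10,0,10,0,1, 15,0,15,0,1, 18,0,20,0,1, 21,0,25,0,1, 24,0,30,0,1, 26,0,35,0,1, 28,0,40,0,1]'|egrep "time|pos|force"; python3 -m inch '[0,0,2,0,1, 0,0,4,0,1]'|egrep "time|pos|force"; python3 -m inch '[0,0,1,0,1, 0,0,2,0,1]'|egrep "time|pos|force"
```

```text
time_s: 16.6
eef_pos: [0.4926, 0.0098, 0.032]
contact_force: [0.6, 0.1, 1.6]
finger_force: 0.4
time_s: 16.77
eef_pos: [0.4925, 0.0098, 0.0282]
contact_force: [0.1, -0.6, 1.4]
finger_force: 0.4
time_s: 16.93
eef_pos: [0.4929, 0.0098, 0.0268]
contact_force: [-6.4, -1.0, 18.7]
finger_force: 9.1
```

```bash
python3 -m inch '[0,0,0.5,0,1, 0,0,0.5,0,1, 0,0,0.5,0,1]'|egrep "time|pos|force"; python3 -m inch '[0,0,-20,0,1, 20,0,-60,0,1, 50,0,-100,0,1, 80,0,-140,0,1, 110,0,-160,0,1, 110,0,-180,0,1, 110,0,-180,0,1, 110,0,-180,0,1]'|egrep "time|pos|force"; python3 d.py -130 0 35; python3 - <<'E'
from v import *
c=camera('wrist');im=c['color'];cv2.imwrite('pics/w8.png',im)
for th in('lid_edge','clip_tip','clip_hinge'):print(th,[(np.round(d['point'],1),round(d['p'],2),tocase(onz(c,d['point'],{'lid_edge':.063,'clip_tip':.05,'clip_hinge':.057}[th]))) for d in models.pinpoint(th,c)[:2]])
h=cv2.cvtColor(im,cv2.COLOR_BGR2HSV);b=(h[...,0]>100)&(h[...,0]<130)&(h[...,1]>130)&(h[...,2]>40)
B=proj(c,[f(-110,-30,40),f(-40,30,60)]).astype(int);print('box',B);r0,r1=sorted(B[:,0]);c0,c1=sorted(B[:,1])
ys,xs=np.nonzero(b[r0:r1,c0:c1]);ys+=r0;xs+=c0;print(ys.min(),ys.max(),xs.min(),xs.max())
for a in(.9,1.1,1.3,1.5):print(a,proj(c,[f(-57-30*np.sin(a),y,57-30*np.cos(a)) for y in(-18,18)]).round(1).tolist())
print('hinge',proj(c,[f(-57,-18,57),f(-57,18,61)]).round(1).tolist(),'lid front top edge',proj(c,[f(-55,0,63)]).round(1).tolist())
E
```

```text
time_s: 17.18
eef_pos: [0.4929, 0.0098, 0.0269]
contact_force: [-4.3, 0.2, 10.9]
finger_force: 5.5
time_s: 17.85
eef_pos: [0.3892, -0.0247, 0.2079]
contact_force: [0.7, 0.2, -0.3]
finger_force: 0.0
t 17.85 now case [-132.3   -0.4  207.9] shift [ -1.5   0.7 172.9] yaw -0.0 F [ 0.7  0.2 -0.3] open 0.0 q [-0.06 -0.   -0.26  1.31 -0.   -0.38]
lid_edge [(array([265.1, 276.5]), 0.67, array([-51.4,  -4.1]))]
clip_tip [(array([228.2, 281.7]), 0.92, array([-85.2,   1. ])), (array([263.1, 278.4]), 0.39, array([-47.1,  -2.3]))]
clip_hinge [(array([256.8, 278.6]), 0.76, array([-57.5,  -2. ]))]
box [[201 250]
 [274 310]]
227 260 262 298
0.9 [[228.4, 263.0], [228.4, 298.3]]
1.1 [[227.2, 262.8], [227.2, 298.6]]
1.3 [[227.2, 262.4], [227.2, 298.9]]
1.5 [[228.4, 262.1], [228.4, 299.2]]
hinge [[257.3, 262.5], [259.1, 298.9]] lid front top edge [[261.8, 280.6]]
```

View pics/w8.png

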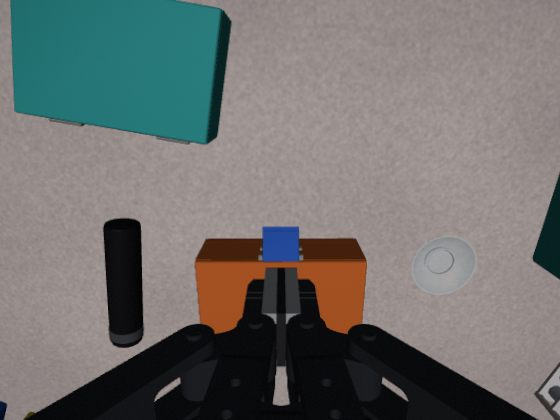

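The lid is shut edge to edge. The clip sticks out at rows 228 to 260, cols 262 to 298, and is still open. I'll press it down from above and then towards the case.

```bash
python3 -m inch '[-15,0,30,0,1, -30,0,60,0,1, -45,0,95,0,1, -55,1,125,0,1, -55,1,155,0,1, -55,1,175,0,1, -55,1,178,0,1, -55,1,178,0,1]'|egrep "time|pos|force"; python3 d.py -77 0 -2
```

```text
time_s: 18.72
eef_pos: [0.4387, -0.0062, 0.0264]
contact_force: [1.0, 0.1, 1.3]
finger_force: 0.0
t 18.72 now case [-79.5   1.8  26.4] shift [-2.6 -1.8 28.4] yaw 0.001 F [1.  0.1 1.3] open -0.0 q [-0.01  0.23 -0.5   0.85 -0.   -0.33]
```

```bash
python3 -m inch '[-2,-1,4,0,1, -2,-1,8,0,1, -2,-1,12,0,1, -2,-1,16,0,1, -2,-1,20,0,1, -2,-1,24,0,1, -2,-1,28,0,1, -2,-1,28,0,1]'|egrep "time|pos|force"; python3 -m inch '[-2,0,0,0,1, -4,0,0,0,1]'|egrep "time|pos|force"; python3 d.py -77 0 -2
```

```text
time_s: 19.38
eef_pos: [0.442, -0.0067, -0.0007]
contact_force: [0.2, -0.2, -0.1]
finger_force: 0.0
time_s: 19.55
eef_pos: [0.4458, -0.0055, -0.0001]
contact_force: [-2.0, -1.0, -1.5]
finger_force: 1.0
t 19.55 now case [-72.5   0.2  -0.1] shift [ 4.5 -0.2  1.9] yaw 0.0 F [-2.  -1.  -1.5] open -0.0 q [-0.01  0.27 -0.53  0.78 -0.   -0.33]
```

```bash
for i in 1; do python3 -m inch '[-1,0,0,0,1, -2,0,0,0,1, -2,0,0,0,1]'|egrep "time|pos|force"; done; python3 d.py -72 0 0
```

```text
time_s: 19.8
eef_pos: [0.4465, -0.0053, -0.0002]
contact_force: [-6.7, -3.0, 3.4]
finger_force: 3.9
t 19.8 now case [-71.8   0.2  -0.2] shift [ 0.2 -0.2 -0.2] yaw 0.0 F [-6.7 -3.   3.4] open -0.0 q [-0.01  0.27 -0.52  0.78 -0.   -0.33]
```

```bash
python3 -m inch '[-1,0,0,0,1, -2,0,0,0,1, -2,0,0,0,1]'|egrep "time|pos|force"; python3 d.py -72 0 0
```

```text
time_s: 20.05
eef_pos: [0.4464, -0.0052, -0.0003]
contact_force: [-13.9, -6.4, 8.9]
finger_force: 7.5
t 20.05 now case [-71.9   0.3  -0.3] shift [ 0.1 -0.3 -0.3] yaw -0.0 F [-13.9  -6.4   8.9] open 0.0 q [-0.01  0.27 -0.52  0.78 -0.   -0.33]
```

The push is now against something rigid, with the finger face at about -61 mm, where the closed clip's face should be. I'll back off and check.

```bash
python3 -m inch '[5,0,0,0,1, 25,0,0,0,1, 45,0,-30,0,1, 60,0,-70,0,1, 60,0,-110,0,1, 60,0,-150,0,1, 60,0,-200,0,1, 60,0,-208,0,1]'|egrep "time|pos|force"; python3 -m inch '[60,0,0,0,1, 60,0,0,0,1, 60,0,0,0,1]'|egrep "pos|force"; python3 - <<'E'
from v import *
c=camera('wrist');im=c['color']
for th in('lid_edge','clip_tip','clip_hinge'):print(th,[(np.round(d['point'],1),round(d['p'],2)) for d in models.pinpoint(th,c)[:2]])
for a in(0,.12,.3,.6):print(a,proj(c,[f(-61-30*np.sin(a),y,57-30*np.cos(a)) for y in(-18,18)]).round(1).tolist())
print('hinge top',proj(c,[f(-59,0,61)]).round(1).tolist(),'front bottom',proj(c,[f(-55,60,0),f(-55,60,41),f(-55,60,63),f(55,60,63)]).round(1).tolist())
h=cv2.cvtColor(im,cv2.COLOR_BGR2HSV);b=(h[...,0]>100)&(h[...,0]<130)&(h[...,1]>130)&(h[...,2]>40)
q=proj(c,[f(-57,0,50)])[0].astype(int);s=b[q[0]-40:q[0]+40,q[1]-30:q[1]+30];ys,xs=np.nonzero(s);print('blue',ys.min()+q[0]-40,ys.max()+q[0]-40,xs.min()+q[1]-30,xs.max()+q[1]-30)
cv2.imwrite('pics/w9.png',cv2.resize(im[q[0]-50:q[0]+100,q[1]-100:q[1]+100],None,fx=4,fy=4,interpolation=cv2.INTER_CUBIC))
E
```

```text
time_s: 20.72
eef_pos: [0.3954, -0.0229, 0.2137]
contact_force: [0.2, 1.1, 1.1]
finger_force: 0.0
eef_pos: [0.3337, -0.042, 0.2089]
contact_force: [0.4, 0.6, -0.0]
finger_force: 0.0
lid_edge [(array([ 63.5, 123. ]), 0.73)]
clip_tip [(array([ 59.6, 137.9]), 0.86)]
clip_hinge [(array([ 64.1, 124.9]), 0.57)]
0 [[289.8, 263.7], [289.8, 295.8]]
0.12 [[287.1, 263.7], [287.1, 295.9]]
0.3 [[283.4, 263.6], [283.4, 296.0]]
0.6 [[278.6, 263.3], [278.6, 296.2]]
hinge top [[308.4, 279.7]] front bottom [[282.6, 330.0], [301.2, 334.7], [312.8, 337.7], [395.5, 332.5]]Traceback (most recent call last):
  File "<stdin>", line 7, in <module>
    return umr_minimum(a, axis, None, out, keepdims, initial, where)
ValueError: zero-size array to reduction operation minimum which has no identity
```

```bash
python3 -m inch '[-40,-15,0,0,1, -60,-30,0,0,1, -60,-30,0,0,1, -60,-30,0,0,1]'|egrep "pos|force"; python3 - <<'E'
from v import *
c=camera('wrist');im=c['color']
for th in('lid_edge','clip_tip','clip_hinge'):print(th,[(np.round(d['point'],1),round(d['p'],2)) for d in models.pinpoint(th,c)[:2]])
for a in(0,.12,.3,.6):print(a,proj(c,[f(-57-30*np.sin(a)-4*np.cos(a),y,57-30*np.cos(a)) for y in(-18,18)]).round(1).tolist())
print('hinge top',proj(c,[f(-59,0,61)]).round(1).tolist(),'front z0,41,63; corner',proj(c,[f(-55,0,0),f(-55,0,41),f(-55,0,63),f(-55,85,63),f(-55,-85,63)]).round(1).tolist())
h=cv2.cvtColor(im,cv2.COLOR_BGR2HSV);b=(h[...,0]>100)&(h[...,0]<130)&(h[...,1]>110)&(h[...,2]>20)
q=proj(c,[f(-57,0,50)])[0].astype(int);s=b[q[0]-50:q[0]+30,q[1]-40:q[1]+40];ys,xs=np.nonzero(s);print('blue',len(ys),ys.min()+q[0]-50,ys.max()+q[0]-50,xs.min()+q[1]-40,xs.max()+q[1]-40)
print([(r,im[r,q[1]].tolist(),im[r,q[1]+40].tolist()) for r in range(q[0]-30,q[0]+16,3)])
E
```

```text
eef_pos: [0.4038, -0.0513, 0.2073]
contact_force: [-1.4, -0.8, 0.4]
finger_force: 0.0
lid_edge [(array([257.9, 308.9]), 0.7)]
clip_tip [(array([237.1, 307.4]), 0.55)]
clip_hinge [(array([250.7, 307.3]), 0.56)]
0 [[238.1, 291.4], [238.1, 325.3]]
0.12 [[235.1, 291.4], [235.1, 325.5]]
0.3 [[230.9, 291.5], [231.0, 325.8]]
0.6 [[225.5, 291.7], [225.5, 326.5]]
hinge top [[253.3, 310.8]] front z0,41,63; corner [[234.0, 306.5], [248.7, 309.2], [257.9, 310.9], [257.8, 397.8], [257.8, 223.5]]
blue 664 236 254 292 328
[(220, [146, 148, 158], [143, 146, 155]), (223, [149, 151, 161], [137, 139, 148]), (226, [145, 147, 157], [141, 142, 152]), (229, [146, 148, 157], [146, 147, 158]), (232, [151, 153, 163], [145, 147, 156]), (235, [81, 80, 90], [73, 81, 101]), (238, [150, 69, 30], [13, 35, 72]), (241, [61, 27, 11], [11, 33, 67]), (244, [62, 27, 11], [9, 31, 67]), (247, [62, 28, 11], [12, 32, 67]), (250, [57, 24, 8], [11, 32, 67]), (253, [151, 69, 31], [12, 33, 68]), (256, [73, 78, 90], [13, 36, 74]), (259, [33, 78, 158], [34, 80, 160]), (262, [34, 81, 163], [33, 80, 163]), (265, [33, 81, 163], [34, 80, 163])]
```

The clip's tip edge is at row 236. Flat and closed, the lip should show at about row 235.5, and at 0.3 rad open the tip would be at row 231 or less. The lid edge is at row 257.9, exactly where a shut lid belongs. I'm handing the job in.

```bash
python3 -c "
from rig import arm,sensors
print(sensors.get_state()['time_s'],arm.sign_off())"
```

```text
the job is handed in; nothing more can be done
21.7 None
```

I handed the job in at 21.7 s: the vial is in the groove, and the last pictures showed the lid shut edge to edge and the clip flat over its catch; no verdict came back.

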